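# Take the loose shell off a model railcar in the tilted service cradle

### The arm

A 7-joint arm with a two-finger parallel gripper is mounted at the origin on the work surface. World frame = base frame: x ahead of the robot, y to its left, z up, the work surface at z = 0. Lengths are in mm, angles in rad, forces in N, time in s.
With the tool pointing down it reaches from about 400 to 900 mm from the base axis. Payload 5.6 kg.
Tool frame: the origin (TCP) lies midway between the tips of the shut fingers; the grasp point (between the pads) lies 19 mm behind it; x points along the fingers, y is the direction in which the jaws open and shut, and the axes are right-handed (so a half turn about x gives the same grasp; the last joint's range is limited). The gripper opens to 92 mm and grips with 3 to 60 N. Pads are 20 mm wide; open, the fingers measure 128 mm over their backs; the gripper's body (75 mm by 189 mm) begins 69 mm behind the grasp point.
Start: joints at [1.153, 0.468, -0.012, 1.603, 0.006, 1.071, -0.056], TCP at [237.916, -604.901, 214.592] pointing down, gripper open.
Joint ranges: [-2.53, 2.53], [-0.31, 2.02], [-1.57, 1.55], [0.28, 2.44], [-1.29, 4.43], [0.15, 1.84], [-2.92, 2.92]. Speed limits (rad/s): [2.57, 2.57, 3.14, 3.14, 3.14, 3.14, 3.14].

### API

Orientations are given as a rotation vector (axis times angle).
In Python, from cell import robot, grip, kin, viewer gives the robot as it stands. Calls block until the motion is done:
- robot.movep(position, orientation): joint-space move of the TCP to a pose.
- robot.servo_line(position, feed=150, rotation=None): straight line of the TCP; rotation=None keeps the orientation; feed is the mean speed in mm/s.
- robot.goto_joints(angles): joint-space move.
- grip(opening, newtons=None): opening from 0.0 (shut) to 1.0 (fully open); newtons is the grip in N (None keeps the last); returns when the fingers have stopped.
- robot.hold(seconds).
- kin.ik(position, orientation): joint angles nearest the present ones, or None.
- robot.observe(): the state.
- viewer.read_camera(name): name is "side" or "top" or "wrist"; returns the picture (480x640x3 uint8, red, green, blue); there is no depth.
- viewer.camera_info(name): a dict with "camera_matrix" (3x3 intrinsics, pixels), "R" (3x3) and "t" (3): a world point X has camera coordinates R X + t. Camera axes: x right, y down, z forward; pixel columns grow to the right and rows downward; lengths in mm; the calibration is good to about 2 mm. A picture is of the moment at which its call begins: read the wrist's pose just before it. camera_info takes no time and is no camera call; for the wrist camera it gives the pose at the moment of the call.
A pose or a line that the arm cannot do raises robot.IKError and nothing moves.
- robot.job_done(): hands the job in, once; it reports no verdict.
Trained networks look in the newest picture that a camera, given by its name, has taken for a name from the list of things; names that differ only in an ending like _2 or _b are one class to them, and where a whole thing is asked for, a point or a joint stands for the part that bears it (a point fixed in the world has none). Each returns a list of dicts, best first, with "confidence" (0 to 1); they miss things now and then, are a little off and sometimes report something else, mostly with a low value. They report only what shows in the picture. A call takes as long as a camera call.
- viewer.silhouettes(name, camera): "mask" (480x640 bool, what is visible of it).
- viewer.pinpoint(name, camera): "at" ([x, y, z] in mm, in the coordinates of the camera as it stood for that picture, good to about 4 mm: a listed point, or the origin of a listed thing).
The state is a dict: "t": time; "joints": joint angles; "joint_velocities": joint speeds; "joint_torque": joint torques, N m; "tcp_pos": TCP position; "tcp_rot": TCP orientation; "contact_force": force on the tool from outside, world axes, zero at the start; "wrist_torque": the same for the moment, N m; "grip_width": opening from 0.0 (shut) to 1.0 (fully open).
Only numpy, scipy, OpenCV 4.12 (cv2) and the standard library are available. Lean on these libraries where they do the work, as an engineer would, in place of code of your own. Each camera call takes 0.05 s, during which the arm holds its last target.

### The job

The railcar in the tilted service cradle has its body shell loose: lift the shell off the chassis and set it down gently, upright with its open side down, in the middle of the rubber mat and lengthwise along it. Let go of it there, and leave everything else on the bench where it is.

Things in the scene. Friction and masses are not known exactly. Their poses are not given: they have to be found in the camera images.
- shell: Loose shell of the railcar: dark green box, grey roof, black panes, open below, 160 x 50 x 52 mm, walls 2.5 mm, 0.16 kg, two roof boxes 6 mm high. Origin: centre of the open rim; x along its length, y across, z up through the roof. At the start it sits on the chassis, z leaning 40 deg, x up the slope. Not latched, 2.5 mm play: comes off along its z. Grip its bare flat long sides, 50 mm apart.
- chassis: Railcar chassis clamped in the cradle, immovable. Origin: centre of the ledge (164 x 54 mm) under the shell's rim; x up the slope, z the way the shell comes off, 40 deg from vertical, leaning to the cradle's -x end. Inside the shell: a locating plate 150 x 40 x 10 mm and a motor reaching 34 mm above the ledge, so the shell is free of it from about 36 mm up along z.
- cradle: Plywood service cradle fixed to the bench, base board 230 x 120 x 18 mm with a 40 deg ramp. Origin: on the bench under the chassis; x along the ramp, rising to +x; z up. Chassis origin 115 mm above it; highest point (roof's upper end) about 215 mm. It stands on the robot's left or right, turned a little; its low end is towards the robot.
- mat: Thin black rubber mat fixed flat on the bench, 220 x 140 mm, 4 mm thick. Origin: centre of its underside; x along its 220 mm length, z up. The cradle and the mat change sides.
- jar: Bystander: small lidded jar, 42 mm wide, 65 mm high, between cradle and mat. Origin: centre of its underside.
- screwdriver: Bystander: screwdriver 170 mm long lying between cradle and mat. Origin below its middle.
- railcar: Bystander: a second, complete railcar of the same look, standing level on its wheels further back, 160 mm long, 50 mm wide, 78 mm high. Origin: centre underneath.
- tin: Bystander: closed metal can, 68 mm wide, 85 mm high, on the left side. Origin: centre of its underside.
- brush: Bystander: brush 190 mm long lying on the right side. Origin below its middle.
- mug: Bystander: white mug, 76 mm wide, 85 mm high, on the left side nearer the robot. Origin: centre of its underside.
- spool: Bystander: grey spool, 60 mm wide, 50 mm high, standing on the right side nearer the robot. Origin: centre of its underside.

How it is judged (in metres and radians):
On the way:
1. the shell is lifted off, clear above the chassis (z of shell in the frame of chassis above 0.036 m and contact force between shell and cradle below 0.1 N and contact force between the fingers and shell above 0.2 N), for 0.1 s.
At the end, for the whole second after the job is handed in: The shell stands upright (within 0.1 rad) with its rim on the rubber mat, its centre within 30 mm lengthwise and 30 mm crosswise of the mat's centre, its length within 0.26 rad (15 degrees) of the mat's, either way round, released and at rest (x of shell in the frame of mat between -0.03 and 0.03 m and y of shell in the frame of mat between -0.03 and 0.03 m and z of shell in the frame of mat between 0 and 0.009 m and angle between shell's own z axis and vertical below 0.1 rad and angle between the x axis of shell and the x axis of mat, either way round below 0.26 rad and linear speed of shell below 0.02 m/s and contact force between the fingers and shell below 0.05 N); the robot touches nothing.
It fails at once if a bystander is moved more than 25 mm (distance of any of jar, screwdriver, railcar, tin, brush, mug, spool from where it was at the start of the episode above 0.025 m).
It fails at once if the shell is dropped or flung: it moves faster than 0.5 m/s without being held (a fall of about 12 mm) (contact force between the fingers and shell below 0.05 N and linear speed of shell above 0.5 m/s).
It also fails if it takes over 43 s, if anything falls off the work surface, if the arm or the gripper's body presses on something with over 40 N, if the wrist force passes 120 N, or if a joint passes its speed limit or range.

## Working session

There is one attempt and no reset: what is moved stays moved. The work goes in short steps, each a Python script; the robot and the scene stay as the last script left them, time stands still between calls to the robot, and variables do not carry over. Pictures are saved under pics/ and viewed, and the job is handed in when it is done.

```bash
ls; mkdir -p pics
python3 - <<'E'
from cell import robot, grip, kin, viewer
import cv2, numpy as np
print(robot.observe())
for c in ["side","top","wrist"]:
    im=viewer.read_camera(c); cv2.imwrite(f"pics/a_{c}.png",im[:,:,::-1])
    i=viewer.camera_info(c); R=np.array(i["R"]);t=np.array(i["t"]);print(c,i["camera_matrix"],-R.T@t,R[2])
    for n in ["shell","chassis","cradle","mat","jar","screwdriver","railcar","tin","brush","mug","spool"]:
        for d in viewer.pinpoint(n,c)[:2]:
            print(n,round(d["confidence"],2),(R.T@(np.array(d["at"])-t)).round(1))
E
```

```text
pics
{'t': 0.0, 'joints': array([ 1.15297084,  0.46837322, -0.01160728,  1.60361243,  0.0060473 ,
        1.07141805, -0.05631082]), 'joint_velocities': array([-3.57739589e-05, -1.90101350e-03,  3.52084821e-04, -4.59404918e-04,
        2.63957968e-04,  1.87142404e-04,  1.13089053e-03]), 'joint_torque': array([-1.04853985e-03, -5.20570135e+01, -1.26943330e-02, -2.43755347e+01,
       -5.66848170e-02,  1.73700013e-02,  1.57460981e-04]), 'tcp_pos': array([ 237.68122783, -604.35626742,  213.64757719]), 'tcp_rot': array([ 2.01674661,  0.38425133, -2.01775381]), 'contact_force': array([-0.69519349, -0.17458866,  0.14920913]), 'wrist_torque': array([ 0.04433952, -0.02654119, -0.01598654]), 'grip_width': 0.994823975719992}
side [[502.53891361   0.         329.55755516]
 [  0.         502.53891361 240.50012325]
 [  0.           0.           1.        ]] [ 539.06270787 -952.08161495  895.83891637] [ 0.04759055  0.7783344  -0.62604368]
shell 0.65 [ 574.8 -167.2  112.3]
chassis 0.82 [ 579.6 -172.6  121.3]
cradle 0.81 [ 578.2 -173.9   -2.9]
mat 0.71 [631.3 228.3  -5.2]
jar 0.66 [456.6   1.3   3.7
[... 445 characters left out ...]
8477214  0.00804045 -0.99636792]
shell 0.94 [ 576.4 -177.8  109.6]
chassis 0.63 [ 580.2 -173.8  115.9]
cradle 0.64 [ 577.  -174.2  115.2]
cradle 0.59 [ 579.8 -174.6    1.8]
mat 0.92 [629.4 223.2  -2.4]
mat 0.47 [ 579.  -172.8  115.1]
jar 0.62 [ 4.519e+02 -6.800e+00 -1.000e-01]
screwdriver 0.72 [621.4  -9.8   0.8]
railcar 0.95 [810.6  17.7   1.3]
tin 0.59 [578.2 521.   -3.1]
mug 0.97 [375.3 503.3  -3.2]
spool 0.61 [ 429.2 -494.2    0.7]
spool 0.48 [ 3.774e+02  5.042e+02 -3.000e-01]
wrist [[345.70925546   0.         323.09780573]
 [  0.         345.70925546 235.28534678]
 [  0.           0.           1.        ]] [ 304.13609621 -579.0213237   385.19969379] [-0.23648409 -0.09313371 -0.96716151]
```

View pics/a_side.png

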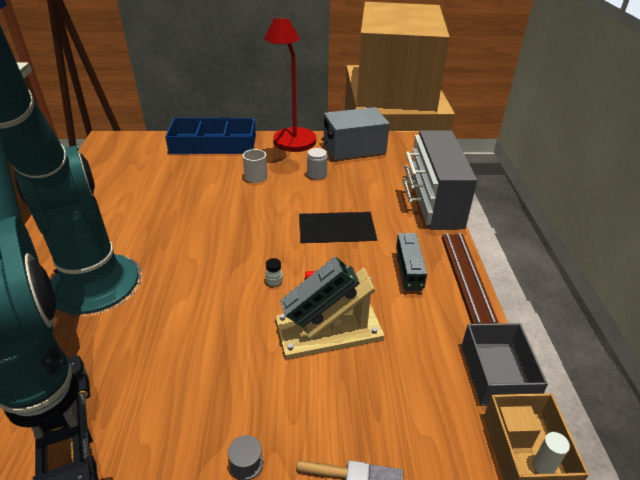

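View pics/a_top.png

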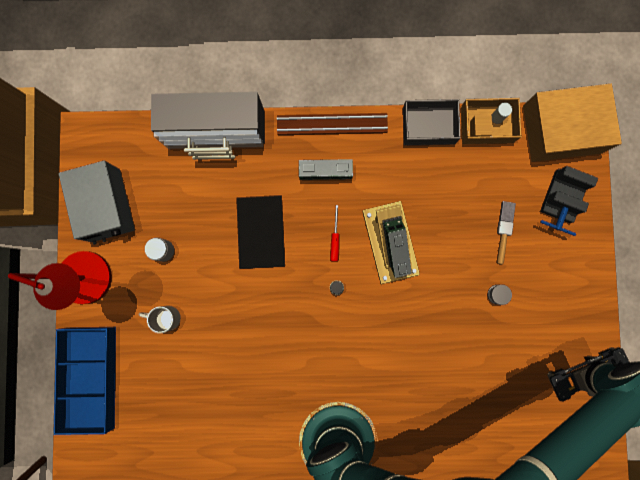

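Side: cradle with shell at about (325,295), mat at (338,227). Top: shell at (398,248), mat at (262,232), screwdriver at (335,235) and jar at (336,288) between them. The pinpoints agree with this. Next I'll fit the yaws from the masks.

```bash
cat > h.py <<'E'
import numpy as np, cv2
from scipy.spatial.transform import Rotation as Rot
from scipy.optimize import minimize
def cam(v,c):
    i=v.camera_info(c); return np.array(i["camera_matrix"]),np.array(i["R"]),np.array(i["t"])
def proj(P,C):
    K,R,t=C; q=(R@np.asarray(P).T).T+t; q=(K@q.T).T; return q[:,:2]/q[:,2:]
def ray(uv,z,C):
    K,R,t=C; d=(R.T@np.linalg.inv(K)@np.c_[uv,np.ones(len(uv))].T).T; o=-R.T@t
    return o+d*((z-o[2])/d[:,2])[:,None]
def shellR(yaw,tilt=np.radians(40)): # x up the slope, z leaning to -x
    return Rot.from_euler('z',yaw).as_matrix()@Rot.from_euler('y',-tilt).as_matrix()
def boxes():
    g=np.array([[sx*80,sy*25,z] for sx in(-1,1) for sy in(-1,1) for z in(0,52)],float)
    return g
def hullmask(P,C,s=4):
    h=cv2.convexHull((proj(P,C)*s).astype(np.float32)).round().astype(np.int32)
    m=np.zeros((480*s,640*s),np.uint8); cv2.fillConvexPoly(m,h,1)
    return cv2.resize(m.astype(np.float32),(640,480),interpolation=cv2.INTER_AREA)
E
python3 - <<'E'
from cell import robot, grip, kin, viewer
from h import *
M={}
for c in ["side","top"]:
    im=viewer.read_camera(c); C=cam(viewer,c)
    out=im[:,:,::-1].copy()
    for n in ["shell","mat","cradle"]:
        d=viewer.silhouettes(n,c)
        print(c,n,[(round(x["confidence"],2),int(x["mask"].sum()),np.argwhere(x["mask"]).mean(0).round()) for x in d[:3]])
        if d: M[c,n]=d[0]["mask"]; np.save(f"m_{c}_{n}.npy",d[0]["mask"])
    if (c,"mat") in M:
        uv=np.argwhere(M[c,"mat"])[:,::-1].astype(float)
        w=ray(uv,4,C)[:,:2]; r=cv2.minAreaRect(w.astype(np.float32)); print("mat",c,r)
        X=w-w.mean(0); e,V=np.linalg.eigh(X.T@X); print(w.mean(0),np.degrees(np.arctan2(V[1,1],V[0,1])))
def cost(p,cs):
    P=(shellR(p[2])@boxes().T).T+np.array([p[0],p[1],p[3]])
    return sum(np.abs(hullmask(P,cam(viewer,c))-M[c,"shell"]).sum()/M[c,"shell"].sum() for c in cs)
for cs in (["side","top"],["top"],["side"]):
    b=None
    for y0 in (0,.2,.4):
        r=minimize(cost,[579,-173,y0,115],args=(cs,),method="Nelder-Mead",options=dict(initial_simplex=np.array([[579,-173,y0,115],[590,-173,y0,115],[579,-165,y0,115],[579,-173,y0+.15,115],[579,-173,y0,120]])))
        if b is None or r.fun<b.fun:b=r
    print(cs,b.x,np.degrees(b.x[2]),b.fun)
E
```

```text
side shell [(0.56, 2578, array([291., 317.]))]
side mat [(0.57, 2220, array([227., 336.])), (0.19, 2443, array([291., 317.]))]
side cradle [(0.78, 4808, array([323., 334.]))]
mat side ((629.08740234375, 222.32205200195312), (145.66452026367188, 225.92681884765625), 89.17778778076172)
[628.36278083 220.94568759] -179.5014192681273
top shell [(0.94, 1157, array([247., 398.]))]
top mat [(0.75, 3275, array([231., 260.]))]
top cradle [(0.56, 1935, array([239., 386.]))]
mat top ((630.1421508789062, 220.84161376953125), (219.53150939941406, 142.2827606201172), 2.1427135467529297)
[629.62563744 222.09439304] -178.0057613985566
['side', 'top'] [ 5.78108181e+02 -1.76447549e+02  2.14566135e-01  1.14964749e+02] 12.293733959708678 0.07640143092975399
['top'] [ 5.76753356e+02 -1.76355457e+02  2.24441743e-01  1.17683721e+02] 12.859564645491036 0.04364736387208297
['side'] [ 5.79009403e+02 -1.76237604e+02  2.06925757e-01  1.14928970e+02] 11.855972573776462 0.0269588828549263
```

```bash
cat >> h.py <<'E'
S0=np.array([578.2,-175.8,115.]); YAW=0.214; RS=shellR(YAW)
GZ=32.
def tool(Rs,flip): # tool x=-z_s, y=flip*y_s
    x=-Rs[:,2]; y=flip*Rs[:,1]; return np.c_[x,y,np.cross(x,y)]
def tcp(o,Rs,flip,dz=0): # shell origin o -> TCP pose
    return o+Rs@np.array([0,0,GZ-19+dz]), Rot.from_matrix(tool(Rs,flip)).as_rotvec()
E
python3 - <<'E'
from cell import robot, grip, kin, viewer
from h import *
print(Rot.from_rotvec(robot.observe()["tcp_rot"]).as_matrix().round(2))
Rm=lambda a: shellR(np.radians(a),0)
for f in (1,-1):
    for nm,o,R,dz in [("pre",S0,RS,110),("grasp",S0,RS,0),("lift",S0,RS,120),("up",S0+[-30,0,180],shellR(.1,.35),0),("over",np.array([629,222,130.]),Rm(1.2),0),("place",np.array([629,222,5.]),Rm(1.2),0)]:
        p,r=tcp(o,R,f,dz); q=kin.ik(p,r); print(f,nm,p.round(),None if q is None else np.round(q,2))
E
```

```text
[[-0.    0.37 -0.93]
 [-0.   -0.93 -0.37]
 [-1.    0.    0.  ]]
1 pre [ 501. -193.  209.] [ 1.69  0.43 -1.26  2.25 -0.3   0.24  2.63]
1 grasp [ 570. -178.  125.] [ 1.48  0.91 -1.32  2.2   1.6   0.4   0.9 ]
1 lift [ 495. -194.  217.] [-0.    0.11  0.65  2.34 -1.26  0.6  -2.81]
1 up [ 544. -176.  307.] [ 0.89  0.13 -0.59  1.91 -0.09  0.8   2.03]
1 over [629. 222. 143.] [ 0.16  0.74 -0.84  1.58  0.6   1.1   0.76]
1 place [629. 222.  18.] [ 0.08  0.86 -0.69  1.63  0.67  0.9   0.71]
-1 pre [ 501. -193.  209.] [ 1.03  0.17 -0.47  2.28 -1.15  0.44  0.23]
-1 grasp [ 570. -178.  125.] [ 1.48  0.91 -1.32  2.2   1.6   0.4  -2.25]
-1 lift [ 495. -194.  217.] [ 1.03  0.15 -0.45  2.28 -1.12  0.47  0.21]
-1 up [ 544. -176.  307.] [ 0.67  0.11 -0.35  1.92 -0.14  0.8  -1.06]
-1 over [629. 222. 143.] [ 0.    0.65 -0.57  1.59  0.39  1.02 -2.23]
-1 place [629. 222.  18.] [-0.13  0.77 -0.37  1.65  0.36  0.79 -2.21]
```

```bash
cat > fitfk.py <<'E'
from cell import robot, kin
from h import *
from scipy.optimize import least_squares
rng=np.random.default_rng(0)
D=[]
for k in range(400):
    p=np.array([rng.uniform(300,750),rng.uniform(-500,400),rng.uniform(100,450)])
    R=Rot.from_rotvec([0,0,rng.uniform(-3,3)])*Rot.from_euler('y',rng.uniform(.6,2.2))*Rot.from_euler('x',rng.uniform(-3,3))
    q=kin.ik(p,R.as_rotvec())
    if q is not None: D.append((np.r_[q],p,R.as_matrix()))
    if len(D)>=80: break
o=robot.observe(); D.append((o["joints"],o["tcp_pos"],Rot.from_rotvec(o["tcp_rot"]).as_matrix()))
print(len(D))
Q=np.array([d[0] for d in D]);P=np.array([d[1] for d in D]);RR=np.array([d[2] for d in D])
ax0=np.array([[0,0,-1],[0,1,0],[0,0,-1],[0,1,0],[0,0,-1],[0,1,0],[0,0,-1]],float)
def fk(x,Q):
    a=x[:21].reshape(7,3); v=x[21:45].reshape(8,3); Re=Rot.from_rotvec(x[45:48])
    n=len(Q); R=Rot.identity(n); p=np.tile(v[0],(n,1))
    for i in range(7):
        ai=a[i]/np.linalg.norm(a[i])
        R=R*Rot.from_rotvec(Q[:,i:i+1]*ai); p=p+R.apply(v[i+1])
    return p,R*Re
def res(x):
    p,R=fk(x,Q); return np.r_[(p-P).ravel()/300,(R.as_matrix()-RR).ravel(),1e-4*x[21:45]/300]
best=None
for s in range(8):
  for L in [(150,150,210,210,200,200,250)]:
    v=np.zeros((8,3)); v[0,2]=160;v[1,2]=150;v[2,2]=200;v[3,2]=200;v[4,2]=200;v[5,2]=200;v[6,2]=100;v[7,2]=200
    ax=ax0*np.where(np.arange(7)%2==0,[1,-1][s&1],1)[:,None]
    ax[1::2]*= [1,-1][(s>>1)&1]
    x0=np.r_[ax.ravel(),v.ravel(),Rot.from_matrix(np.array([[0,0,1],[0,1,0],[1,0,0]])@np.diag([1,1,-1])).as_rotvec()+rng.normal(0,.05 if s<4 else .8,3)]
    r=least_squares(res,x0,max_nfev=300); print(s,r.cost)
    if best is None or r.cost<best.cost:best=r
p,R=fk(best.x,Q); print(np.abs(p-P).max(),np.abs(R.as_matrix()-RR).max())
print(best.x[:21].reshape(7,3).round(3),best.x[21:45].reshape(8,3).round(1))
np.save("fk.npy",best.x)
E
python3 fitfk.py
```

```text
81
0 1.9377008224160948e-08
1 131.21418478542617
2 1.937700822435195e-08
3 131.21418346874486
4 1.9377008224215515e-08
5 131.21418284400522
6 1.9377008224759363e-08
7 136.72011725731548
4.20226314190586e-07 2.2127744081501532e-10
[[ 0.     0.    -1.052]
 [-0.     1.038  0.   ]
 [ 0.     0.    -1.03 ]
 [-0.     1.023  0.   ]
 [ 0.     0.    -0.995]
 [-0.     0.998  0.   ]
 [ 0.     0.    -0.995]] [[ 0.000e+00 -0.000e+00  1.530e+02]
 [ 0.000e+00 -1.450e+01  1.530e+02]
 [-0.000e+00 -1.440e+01  2.603e+02]
 [ 0.000e+00 -2.100e+00  2.603e+02]
 [-0.000e+00 -2.100e+00  2.362e+02]
 [ 0.000e+00 -2.000e-01  2.362e+02]
 [-0.000e+00 -2.000e-01  1.649e+02]
 [-0.000e+00 -0.000e+00  1.649e+02]]
```

```bash
cat >> h.py <<'E'
X=np.load("fk.npy")
LO=np.array([-2.53,-.31,-1.57,.28,-1.29,.15,-2.92]);HI=np.array([2.53,2.02,1.55,2.44,4.43,1.84,2.92])
def fk1(q):
    a=X[:21].reshape(7,3); v=X[21:45].reshape(8,3); R=np.eye(3);p=v[0].copy();pts=[p.copy()]
    for i in range(7):
        R=R@Rot.from_rotvec(q[i]*a[i]/np.linalg.norm(a[i])).as_matrix(); p=p+R@v[i+1]; pts.append(p.copy())
    return p,R@Rot.from_rotvec(X[45:48]).as_matrix(),np.array(pts)
from scipy.optimize import least_squares
def ik(p,rv,q0,w=1e-3,m=.04):
    Rt=Rot.from_rotvec(rv).as_matrix()
    def f(q):
        a,R,_=fk1(q); return np.r_[(a-p)/100,(R-Rt).ravel(),w*(q-q0)]
    r=least_squares(f,np.clip(q0,LO+m+1e-3,HI-m-1e-3),bounds=(LO+m,HI-m))
    e=f(r.x)[:12]; return r.x if np.abs(e).max()<3e-3 else None
E
cat > plan.py <<'E'
from h import *
rng=np.random.default_rng(1)
q0=np.array([1.153,.468,-.012,1.603,.006,1.071,-.056])
for f in (1,-1):
    pg=tcp(S0,RS,f,0)
    sols=[]
    for k in range(60):
        q=ik(*pg,rng.uniform(LO,HI),w=1e-4)
        if q is None: continue
        # track lift
        qs=[q]
        for dz in np.arange(15,121,15):
            n=ik(*tcp(S0,RS,f,dz),qs[-1],w=5e-3)
            if n is None or np.abs(n-qs[-1]).max()>.4: break
            qs.append(n)
        mar=min(np.minimum(x-LO,HI-x).min() for x in qs)
        sols.append((len(qs),mar,q,qs[-1],fk1(q)[2][3:5]))
    sols.sort(key=lambda s:(-s[0],-s[1]))
    print(f,len(sols))
    for s in sols[:8]: print(s[0],round(s[1],2),s[2].round(2),s[3].round(2),s[4].round().tolist())
E
python3 plan.py
```

```text
1 17
9 0.04 [ 1.39  0.74 -1.15  2.2   1.53  0.19  0.88] [ 1.83  0.68 -1.53  2.25  0.74  0.34  1.67] [[33.0, -351.0, 690.0], [197.0, -288.0, 533.0]]
9 0.04 [ 1.39  0.74 -1.15  2.2   1.53  0.19  0.88] [ 1.83  0.68 -1.53  2.25  0.74  0.34  1.67] [[33.0, -351.0, 690.0], [197.0, -288.0, 533.0]]
9 0.04 [ 1.39  0.74 -1.15  2.2   1.53  0.19  0.88] [ 1.83  0.68 -1.53  2.25  0.74  0.34  1.67] [[33.0, -351.0, 690.0], [197.0, -288.0, 533.0]]
9 0.04 [ 1.39  0.74 -1.15  2.2   1.53  0.19  0.88] [ 1.83  0.68 -1.53  2.25  0.74  0.34  1.67] [[33.0, -351.0, 690.0], [197.0, -288.0, 533.0]]
9 0.04 [ 1.39  0.74 -1.15  2.2   1.53  0.19  0.88] [ 1.83  0.68 -1.53  2.25  0.74  0.34  1.67] [[33.0, -351.0, 690.0], [197.0, -288.0, 533.0]]
9 0.04 [ 1.45  0.83 -1.25  2.2   1.57  0.3   0.88] [ 1.83  0.68 -1.53  2.25  0.74  0.34  1.67] [[17.0, -388.0, 654.0], [190.0, -306.0, 515.0]]
9 0.04 [ 1.39  0.74 -1.15  2.2   1.53  0.19  0.88] [ 1.83  0.68 -1.53  2.25  0.74  0.34  1.67] [[33.0, -351.0, 690.0], [197.0, -288.0, 533.0]]
9 0.04 [ 1.39  0.74 -1.15  2.2   1.53  0.19  0.88] [ 1.83  0.68 -1.53  2.25  0.74  0.34  1.67]
[... 498 characters left out ...]
 0.74 -1.15  2.2   1.53  0.19 -2.27] [ 1.83  0.68 -1.53  2.25  0.74  0.34 -1.48] [[33.0, -351.0, 690.0], [197.0, -288.0, 533.0]]
9 0.04 [ 1.39  0.74 -1.15  2.2   1.53  0.19 -2.27] [ 1.83  0.68 -1.53  2.25  0.74  0.34 -1.48] [[33.0, -351.0, 690.0], [197.0, -288.0, 533.0]]
9 0.04 [ 1.39  0.74 -1.15  2.2   1.53  0.19 -2.27] [ 1.83  0.68 -1.53  2.25  0.74  0.34 -1.48] [[33.0, -351.0, 690.0], [197.0, -288.0, 533.0]]
9 0.04 [ 1.53  1.19 -1.53  2.19  1.68  0.7  -2.19] [ 1.83  0.68 -1.53  2.25  0.74  0.34 -1.48] [[-11.0, -485.0, 498.0], [176.0, -354.0, 437.0]]
9 0.04 [ 1.5   0.96 -1.36  2.19  1.61  0.45 -2.24] [ 1.83  0.68 -1.53  2.25  0.74  0.34 -1.48] [[2.0, -429.0, 602.0], [182.0, -326.0, 489.0]]
```

```bash
cat >> h.py <<'E'
PHI=0.
def tcp(o,Rs,f,dz=0,phi=None):
    phi=PHI if phi is None else phi
    Rt=Rs@Rot.from_euler('y',phi).as_matrix()   # phi>0: tool more vertical on the slope
    T=tool(Rt,f); g=o+Rs@np.array([0,0,GZ+dz])
    return g+19*T[:,0], Rot.from_matrix(T).as_rotvec()
MAT=np.array([629.,221.5,4.]); MY=np.radians(1.3)
E
cat > plan.py <<'E'
from h import *
import sys
rng=np.random.default_rng(1)
mg=lambda qs:min(np.minimum(x-LO,HI-x).min() for x in qs)
for phi in np.radians([10,20,30]):
  for f in (1,-1):
    sols=[]
    for k in range(25):
        q=ik(*tcp(S0,RS,f,0,phi),rng.uniform(LO,HI)*[1,1,.5,1,.5,1,1],w=1e-4)
        if q is None: continue
        w=[tcp(S0,RS,f,dz,phi) for dz in (30,60,90)]
        a=S0+RS@[0,0,90]
        for s in (.25,.5,.75,1):
            w.append(tcp(a+s*(np.array([600,-60,240])-a),shellR(YAW*(1-s)+MY*s,np.radians(40)*(1-s)),f,0,phi))
        for s in (.25,.5,.75,1):
            w.append(tcp(np.array([600,-60,240])*(1-s)+s*(MAT+[0,0,120]),shellR(MY,0),f,0,phi))
        for h in (80,40,2): w.append(tcp(MAT+[0,0,h],shellR(MY,0),f,0,phi))
        qs=[q]
        for x in w:
            n=ik(*x,qs[-1],w=5e-3,m=.06)
            if n is None or np.abs(n-qs[-1]).max()>.7: break
            qs.append(n)
        sols.append((len(qs),mg(qs),mg(qs[:4]),q,qs[-1],fk1(q)[2][3:5]))
    sols.sort(key=lambda s:(-s[0],-s[1]))
    print(round(np.degrees(phi)),f,len(sols))
    for s in sols[:3]: print(s[0],round(s[1],2),round(s[2],2),s[3].round(2),s[4].round(2),s[5].round().tolist())
E
python3 plan.py
```

```text
10 1 20
15 0.17 0.17 [ 1.26  0.64 -1.06  2.11  0.86  0.32  1.44] [ 0.17  1.03 -0.9   1.48  0.73  1.18  0.73] [[66.0, -305.0, 723.0], [236.0, -260.0, 566.0]]
15 0.14 0.14 [ 1.23  0.61 -1.01  2.11  0.75  0.29  1.52] [ 0.16  1.01 -0.87  1.48  0.69  1.16  0.75] [[72.0, -290.0, 733.0], [239.0, -252.0, 570.0]]
15 0.13 0.13 [ 1.3   0.68 -1.12  2.11  0.95  0.36  1.36] [ 0.19  1.05 -0.94  1.48  0.76  1.2   0.71] [[60.0, -323.0, 711.0], [233.0, -269.0, 559.0]]
10 -1 18
15 0.19 0.19 [ 0.42  0.36 -0.01  2.16 -1.03  0.34 -0.01] [-0.45  0.8   0.14  1.53 -0.19  0.99 -1.78] [[154.0, -104.0, 793.0], [280.0, -159.0, 601.0]]
15 0.18 0.18 [ 0.46  0.36 -0.06  2.16 -1.    0.33 -0.04] [-0.43  0.8   0.1   1.53 -0.15  0.98 -1.8 ] [[151.0, -109.0, 793.0], [279.0, -162.0, 601.0]]
15 0.15 0.15 [ 0.58  0.37 -0.2   2.15 -0.88  0.3  -0.14] [-0.35  0.8  -0.02  1.52 -0.05  0.98 -1.88] [[141.0, -130.0, 791.0], [274.0, -172.0, 600.0]]
20 1 19
15 0.28 0.28 [ 0.82  0.44 -0.57  2.03  0.13  0.43  2.01] [-0.05  0.96 -0.49  1.35  0.28  1.25  1.04] [[131.0, -186.0, 776.0], [292.0, -195.0, 603.0]]
15 0.27 0.27 [ 0.79  0.43 -0
[... 933 characters left out ...]
8] [-0.3   1.   -0.04  1.21 -0.12  1.43  1.31] [[188.0, -96.0, 783.0], [347.0, -145.0, 614.0]]
15 0.12 0.44 [ 0.46  0.43 -0.2   1.94 -0.    0.63  2.07] [-0.22  1.01 -0.19  1.21 -0.    1.44  1.23] [[179.0, -124.0, 780.0], [342.0, -159.0, 613.0]]
30 -1 17
15 0.13 0.41 [ 0.06  0.42  0.29  1.97 -0.35  0.65 -0.77] [-0.46  1.    0.26  1.23 -0.34  1.46 -1.68] [[208.0, -44.0, 782.0], [356.0, -119.0, 614.0]]
15 0.13 0.41 [ 0.03  0.42  0.33  1.97 -0.38  0.65 -0.74] [-0.48  1.01  0.3   1.23 -0.37  1.47 -1.66] [[211.0, -37.0, 781.0], [358.0, -115.0, 614.0]]
15 0.13 0.41 [ 0.02  0.42  0.34  1.97 -0.38  0.65 -0.74] [-0.49  1.01  0.31  1.23 -0.37  1.47 -1.66] [[212.0, -36.0, 781.0], [358.0, -114.0, 614.0]]
```

```bash
sed -i 's/^PHI=0\./PHI=np.radians(20)/' h.py
cat > s1.py <<'E'
from cell import robot, grip, kin, viewer
from h import *
f=-1
qg=ik(*tcp(S0,RS,f,0),np.array([.31,.37,.05,2.06,-.48,.45,-.6]),w=5e-3)
qp=ik(*tcp(S0,RS,f,110),qg,w=5e-3); print(qg.round(2),qp.round(2))
q0=robot.observe()["joints"]
for s in np.linspace(0,1,11):
    p,R,_=fk1(q0+s*(qp-q0)); L=[(RS.T@(p+R@np.array([0,d,0])-S0)).round() for d in(-64,0,64)]; print(p.round(),L)
robot.goto_joints(qp)
o=robot.observe(); print(o["t"],o["tcp_pos"],tcp(S0,RS,f,110)[0])
im=viewer.read_camera("wrist"); C=cam(viewer,"wrist")
out=im[:,:,::-1].copy()
d=viewer.silhouettes("shell","wrist"); print([(x["confidence"],x["mask"].sum()) for x in d])
P=(RS@boxes().T).T+S0
for x in proj(P,C): cv2.circle(out,tuple(int(v) for v in x),4,(0,0,255),1)
if d: np.save("m_wrist.npy",d[0]["mask"])
for n in ("shell","chassis"):
    for x in viewer.pinpoint(n,"wrist")[:2]: print(n,x["confidence"],C[1].T@(np.array(x["at"])-C[2]))
cv2.imwrite("pics/w1.png",out)
E
python3 s1.py
```

```text
[ 0.31  0.37  0.05  2.06 -0.48  0.45 -0.6 ] [ 0.35  0.15  0.1   2.12 -0.39  0.63 -0.62]
[ 238. -605.  215.] [array([-268., -284.,  355.]), array([-261., -347.,  349.]), array([-253., -410.,  342.])]
[ 284. -572.  214.] [array([-229., -261.,  320.]), array([-221., -324.,  314.]), array([-213., -388.,  309.])]
[ 326. -535.  213.] [array([-193., -234.,  287.]), array([-184., -298.,  282.]), array([-176., -361.,  278.])]
[ 364. -496.  212.] [array([-159., -204.,  256.]), array([-150., -268.,  253.]), array([-142., -331.,  250.])]
[ 397. -455.  211.] [array([-128., -171.,  228.]), array([-119., -234.,  226.]), array([-111., -298.,  224.])]
[ 425. -412.  211.] [array([ -99., -135.,  203.]), array([ -92., -199.,  202.]), array([ -84., -262.,  201.])]
[ 448. -369.  210.] [array([-74., -97., 182.]), array([ -68., -161.,  181.]), array([ -61., -225.,  180.])]
[ 467. -325.  209.] [array([-52., -58., 163.]), array([ -47., -122.,  163.]), array([ -42., -185.,  162.])]
[ 481. -280.  208.] [array([-34., -18., 147.]), array([-30., -81., 147.]), array([ -26., -145.,  147.])]
[ 490. -237.  207.] [array([-18.,  23., 134.]), array([-16., -41., 134.]), array([ -14., -105.,  134.])]
[ 495. -194.  206.] [array([ -6.,  64., 124.]), array([ -6.,  -0., 124.]), array([ -6., -64., 124.])]
3.95 [ 495.47064633 -194.92042542  206.10594627] [ 495.35637928 -193.80421801  205.92415113]
[(0.62, np.int64(16650))]
shell 0.58 [ 577.63963464 -178.1944266   111.80974621]
```

View pics/w1.png

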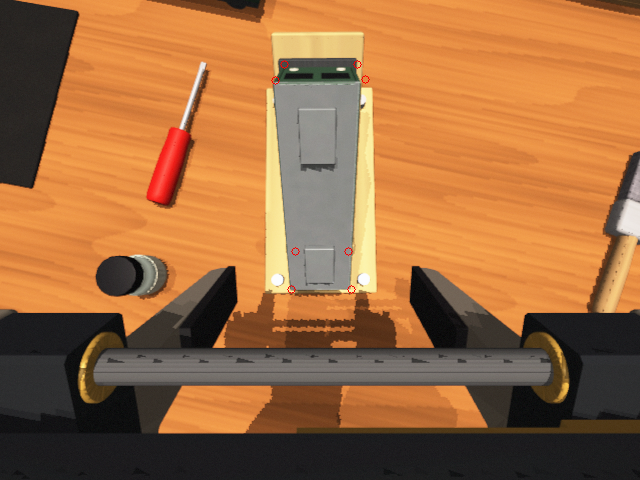

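The wrist view shows the shell roof spanning (275,82)–(361,82) down to (288,292)–(353,292), within a few px of my projection. The fingers straddle it symmetrically, so I'll grasp.

```bash
cat > s2.py <<'E'
from cell import robot, grip, kin, viewer
from h import *
f=-1
p,r=tcp(S0,RS,f,0)
robot.servo_line(p,feed=60,rotation=r)
o=robot.observe(); print(o["t"],o["tcp_pos"],p,o["contact_force"])
grip(0.5,8); 
o=robot.observe(); print(o["t"],o["grip_width"],o["contact_force"],o["wrist_torque"])
grip(0.0,25)
o=robot.observe(); print(o["t"],o["grip_width"],o["contact_force"],o["wrist_torque"],o["joints"].round(2))
im=viewer.read_camera("wrist"); cv2.imwrite("pics/w2.png",im[:,:,::-1])
im=viewer.read_camera("side"); cv2.imwrite("pics/s2.png",im[200:400,200:480,::-1].repeat(2,0).repeat(2,1))
E
python3 s2.py
```

```text
6.1333 [ 564.46576971 -178.95325047  121.94671151] [ 564.45014514 -178.78822507  121.65926238] [-0.48198683  0.25127443 -0.58942025]
6.8333 0.5472088716658555 [-1.47349348  0.98931964  2.06132412] [0.26195787 0.42910571 0.16807824]
7.05 0.5425433394239778 [0.17137722 1.90067572 1.78234075] [0.44554235 0.47450111 0.27907573] [ 0.32  0.37  0.04  2.06 -0.47  0.45 -0.6 ]
```

View pics/w2.png

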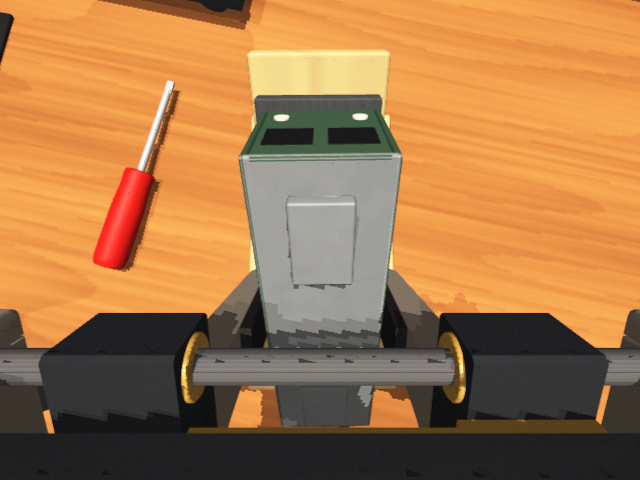

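View pics/s2.png

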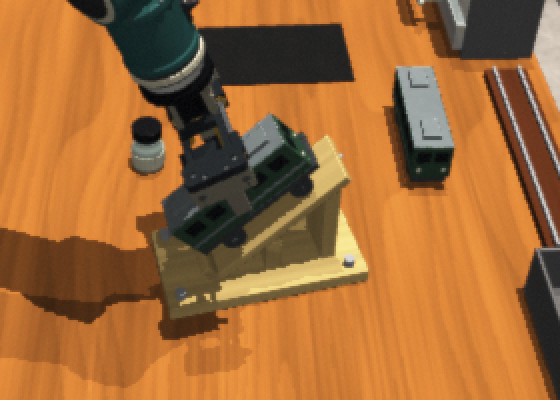

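Grip width is 49.9 mm, the shell is held mid-length and forces are low. Next I'll lift it along its z.

```bash
cat > s3.py <<'E'
from cell import robot, grip, kin, viewer
from h import *
f=-1
o=robot.observe(); p0=o["tcp_pos"]; r0=o["tcp_rot"]; z=RS[:,2]
for d,fe in ((15,30),(50,50),(90,70)):
    robot.servo_line(p0+d*z,feed=fe,rotation=r0)
    o=robot.observe(); print(o["t"],o["grip_width"],o["contact_force"],o["wrist_torque"])
print(o["joints"].round(2))
for c in("wrist","side"):
    im=viewer.read_camera(c); cv2.imwrite(f"pics/{c}3.png",im[:,:,::-1] if c=="wrist" else im[150:400,200:480,::-1].repeat(2,0).repeat(2,1))
E
python3 s3.py
```

```text
7.8 0.5440617944962907 [-0.12995304 -0.71434047 -2.08658777] [-0.07461183  0.43243661 -0.0244462 ]
8.65 0.5420968069467885 [-1.27987507 -0.08810303 -1.90949326] [-0.03646607  0.43635468 -0.0488658 ]
9.375 0.542436708821539 [ 0.28903683 -0.01356258 -1.2531253 ] [-0.0522067   0.50751415 -0.00461503]
[ 0.34  0.19  0.09  2.12 -0.41  0.59 -0.62]
```

View pics/wrist3.png

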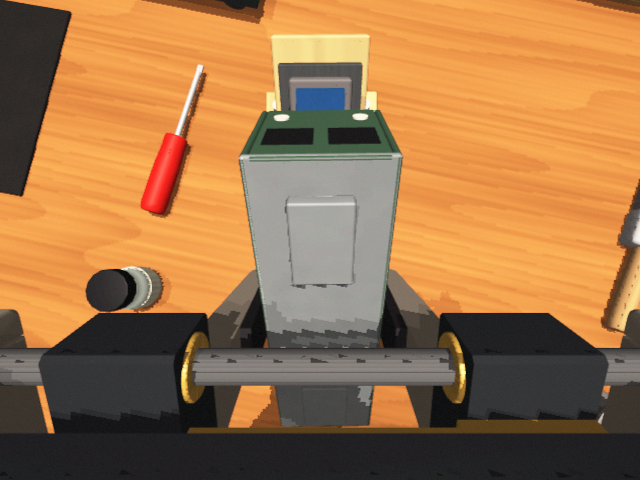

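View pics/side3.png

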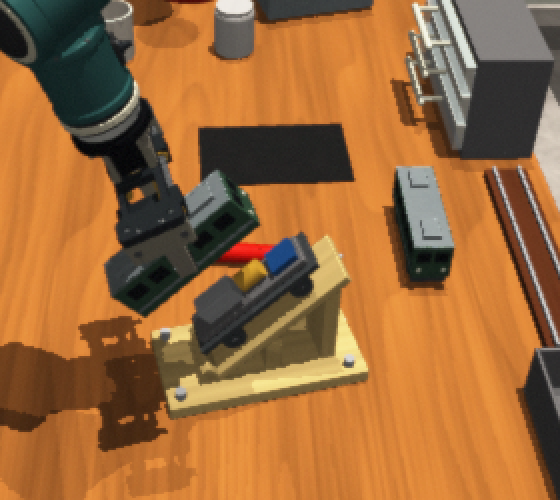

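The shell is off cleanly; the wrist view of it is unchanged, so no slip, and the bare chassis shows at (320,90). Now raise, level and carry.

```bash
cat > s4.py <<'E'
from cell import robot, grip, kin, viewer
from h import *
f=-1
A=S0+RS@[0,0,90]
W=[(A+[20,0,70],RS),(np.array([585,-110,270.]),shellR(YAW*.7,np.radians(20))),(np.array([610,60,250.]),shellR(MY,0)),(MAT+[0,0,110],shellR(MY,0)),(MAT+[0,0,2],shellR(MY,0))]
q=robot.observe()["joints"]; Q=[]
for w in W:
    n=ik(*tcp(*w,f),q,w=5e-3,m=.06); print(None if n is None else n.round(2), np.minimum(n-LO,HI-n).min().round(2)); Q.append(n); q=n
# check joint-interp path of shell
q=robot.observe()["joints"]
for n in Q[:4]:
    for s in (.25,.5,.75,1):
        p,R,_=fk1(q+s*(n-q)); T=R; Rs=np.c_[np.cross(f*R[:,1],-R[:,0]),f*R[:,1],-R[:,0]]@Rot.from_euler('y',-PHI).as_matrix()
        o=p-19*R[:,0]-Rs@[0,0,GZ]; low=((Rs@boxes().T).T+o)[:,2].min(); print(o.round(),round(low),end=' ')
    print(); q=n
import sys
if len(sys.argv)>1:
    for n in Q[:4]:
        robot.goto_joints(n); o=robot.observe(); print(o["t"],o["tcp_pos"].round(1),o["grip_width"],o["contact_force"].round(2))
    print(tcp(*W[3],f))
    for c in("wrist","side","top"):
        im=viewer.read_camera(c); cv2.imwrite(f"pics/{c}4.png",im[:,:,::-1])
        C=cam(viewer,c)
        for n in("mat","shell"):
            for x in viewer.pinpoint(n,c)[:2]: print(c,n,x["confidence"],(C[1].T@(np.array(x["at"])-C[2])).round(1))
E
python3 s4.py
```

```text
[ 0.31  0.13  0.1   2.01 -0.32  0.75 -0.74] 0.43
[ 0.03  0.29  0.13  1.7  -0.04  1.15 -1.25] 0.6
[-0.21  0.56  0.11  1.39 -0.09  1.55 -1.63] 0.29
[-0.38  0.77  0.07  1.34 -0.15  1.37 -1.82] 0.47
[-0.37  0.89  0.06  1.38 -0.16  1.21 -1.8 ] 0.63
[ 528. -187.  201.] 149 [ 533. -187.  218.] 167 [ 538. -188.  236.] 184 [ 542. -188.  254.] 203 
[ 555. -165.  256.] 209 [ 566. -144.  259.] 217 [ 576. -126.  263.] 229 [ 585. -110.  270.] 243 
[597. -69. 264.] 243 [605. -27. 259.] 244 [609.  16. 254.] 247 [610.  60. 250.] 250 
[621.  99. 217.] 217 [628. 140. 183.] 183 [630. 181. 149.] 149 [629. 221. 114.] 114
```

```bash
python3 s4.py go | tail -12
```

```text
[597. -69. 264.] 243 [605. -27. 259.] 244 [609.  16. 254.] 247 [610.  60. 250.] 250 
[621.  99. 217.] 217 [628. 140. 183.] 183 [630. 181. 149.] 149 [629. 221. 114.] 114 
9.8667 [ 528.5 -191.   261.4] 0.5426167519954286 [ 0.29 -0.22 -2.87]
10.425 [ 573.5 -110.4  278.5] 0.538724769484616 [ 0.89 -0.34 -2.06]
11.1583 [603.1  57.7 263.4] 0.544086212603491 [-0.18 -1.02 -1.75]
12.0167 [624.  218.8 129.6] 0.5432879820581398 [-0.58  0.12 -2.43]
(array([622.5032899 , 221.35256902, 128.14584021]), array([ 1.79124519,  0.0203219 , -2.55816325]))
wrist shell 0.77 [628.6 216.4 110.9]
side mat 0.71 [630.3 226.9  -4.3]
side shell 0.87 [625.9 223.7 111.8]
top mat 0.61 [629.6 224.   -4.9]
top shell 0.42 [630.5 225.6  -2.4]
```

View pics/wrist4.png

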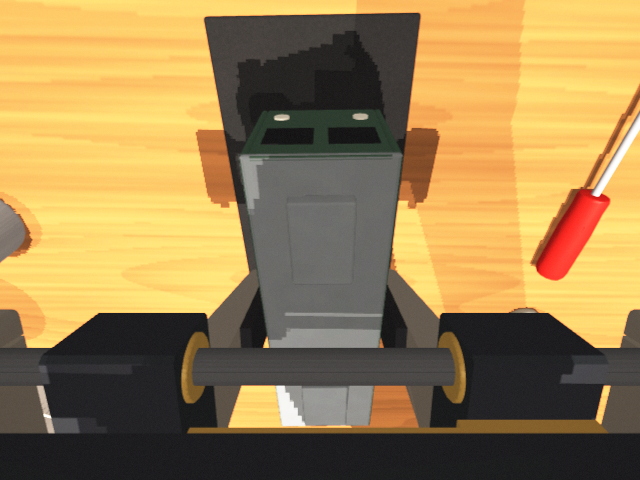

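View pics/side4.png

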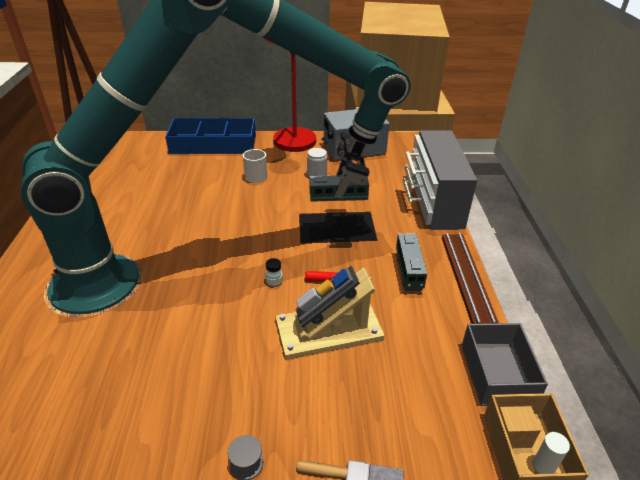

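Wrist and side views show the shell level, lengthwise and over the mat's middle (mat spans columns 205–420 at the far edge, shell centred at 320). Next I'll lower it with a force check.

```bash
cat > s5.py <<'E'
from cell import robot, grip, kin, viewer
from h import *
f=-1
Rm=shellR(MY,0)
robot.servo_line(*[tcp(MAT+[0,0,9],Rm,f)[0]],feed=60,rotation=tcp(MAT,Rm,f)[1])
robot.hold(.3); o=robot.observe(); F0=o["contact_force"][2]; print(o["t"],o["tcp_pos"],F0)
h=9
while h>-7:
    h-=1
    robot.servo_line(tcp(MAT+[0,0,h],Rm,f)[0],feed=15); 
    o=robot.observe(); F=np.mean([o["contact_force"][2]]); print(h,round(o["t"],2),o["tcp_pos"][2].round(1),o["contact_force"].round(1),o["wrist_torque"].round(2))
    if F-F0>3.5: break
E
python3 s5.py
```

```text
14.6 [622.58821768 221.36115316  27.2833752 ] -1.2591348000680935
8 14.85 26.0 [ 0.3 -0.7 -1.6] [ 0.06 -0.44 -0.02]
7 15.1 25.0 [ 0.6 -1.  -2.3] [ 0.04 -0.42  0.02]
6 15.35 24.0 [-0.1 -0.1 -1.7] [ 0.02 -0.42  0.01]
5 15.6 23.0 [ 0.5 -1.3 -1. ] [ 0.09 -0.45 -0.06]
4 15.85 22.1 [ 0.2 -0.7 -1.6] [ 0.03 -0.46  0.01]
3 16.1 21.0 [ 0.9 -0.4 -1.9] [ 0.07 -0.43  0.02]
2 16.35 20.0 [ 0.4 -0.2 -2.2] [ 0.05 -0.44 -0.04]
1 16.6 19.5 [-0.6  0.1  0.6] [-0.07 -0.3  -0.01]
0 16.85 19.4 [-1.1 -0.5  4.4] [-0.31  0.37  0.1 ]
```

Contact at the expected height, about 1 mm early. Release and retreat.

```bash
cat > s6.py <<'E'
from cell import robot, grip, kin, viewer
from h import *
grip(0.65); robot.hold(.2)
o=robot.observe(); print(o["t"],o["grip_width"],o["contact_force"].round(1))
grip(1.0)
o=robot.observe(); p=o["tcp_pos"]; T=Rot.from_rotvec(o["tcp_rot"]).as_matrix()
robot.servo_line(p+[0,0,130],feed=80)
robot.servo_line(p+[-60,0,200],feed=120)
robot.hold(.3); o=robot.observe(); print(o["t"],o["contact_force"].round(1))
for c in("wrist","side","top"):
    im=viewer.read_camera(c); cv2.imwrite(f"pics/{c}6.png",im[:,:,::-1]); C=cam(viewer,c)
    for n in("mat","shell","jar","screwdriver","railcar","tin"):
        for x in viewer.pinpoint(n,c)[:1]: print(c,n,round(x["confidence"],2),(C[1].T@(np.array(x["at"])-C[2])).round(1))
    d=viewer.silhouettes("shell",c)
    if d and d[0]["confidence"]>.4:
        m=d[0]["mask"]
        def cost(q):
            P=(shellR(q[2],0)@boxes().T).T+np.array([q[0],q[1],4]); return np.abs(hullmask(P,C)-m).sum()/m.sum()
        r=minimize(cost,[629,221,.02],method="Nelder-Mead",options=dict(initial_simplex=[[629,221,.02],[640,221,.02],[629,230,.02],[629,221,.15]])); print(c,"fit",r.x,r.fun)
E
python3 s6.py
```

```text
17.4 0.6482273835497269 [-0.8 -0.1  1.5]
21.025 [ 0.  -0.6 -0.1]
wrist shell 0.74 [627.3 221.3   3.6]
wrist jar 0.83 [454.5  -3.3   2.7]
wrist screwdriver 0.91 [ 6.198e+02 -8.000e-01  3.000e-01]
wrist tin 0.56 [ 5.781e+02  5.194e+02 -1.000e-01]
wrist fit [6.28063150e+02 2.20663094e+02 3.62625490e-02] 0.013680479074889867
side mat 0.74 [630.6 229.4  -2.7]
side shell 0.93 [623.6 224.3   1.2]
side jar 0.59 [454.9   0.    1.6]
side screwdriver 0.72 [621.2  -2.1   2.3]
side railcar 0.64 [813.1  25.8  -3.5]
side tin 0.69 [579.5 520.9  -3.1]
side fit [6.30957788e+02 2.22088502e+02 6.31383440e-02] 0.04081905781584583
top jar 0.74 [ 4.56e+02 -4.00e+00  4.00e-01]
top screwdriver 0.57 [ 6.205e+02 -9.400e+00 -4.000e-01]
top railcar 0.82 [812.9  17.    0.9]
top fit [6.52291443e+02 1.85963712e+02 5.60071452e-01] 3.801507537688442
```

```bash
python3 -c "
import cv2;a=cv2.imread('pics/side6.png');b=cv2.imread('pics/wrist6.png')
cv2.imwrite('pics/c6.png',cv2.hconcat([cv2.resize(a,(400,300)),cv2.resize(b,(400,300))]))"
```

```text
(no output)
```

View pics/c6.png

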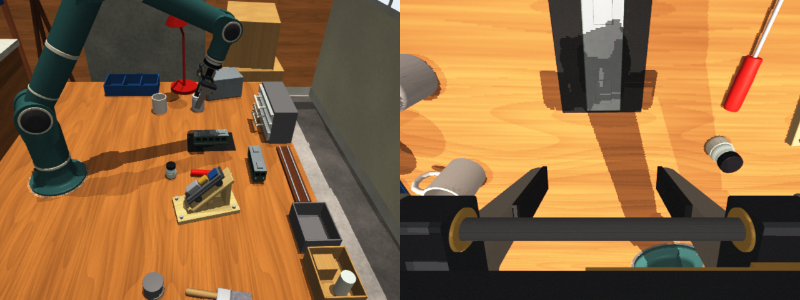

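The shell stands upright and centred on the mat: side view at about (210,140) in the left half, wrist view at (600,55) in the right half. The gripper is clear.

```bash
python3 -c "
from cell import robot
robot.job_done(); print(robot.observe()['t'])"
```

```text
the job is handed in; nothing more can be done
the job is handed in; nothing more can be done
```

The shell is off the chassis and standing upright, open side down, in the middle of the mat. I let go of it, backed the gripper clear and handed the job in at about 21 s of the 43 s allowed.

I gripped the shell's long sides at 25 N with the tool pitched 20° from the shell's own axis, because the arm could barely reach a grasp straight along it. I lifted it 90 mm along its z, levelled and carried it over. I then lowered it 1 mm at a time until it touched the mat, about 1 mm earlier than expected.

**Position:** after release, the wrist and side outline fits put the shell's centre within about 2 mm of the mat's. Its length is 1–2.5° off the mat's. The network's shell position agrees with the wrist fit to about 1 mm, but from the side camera it reads about 5 mm off. All of this is well inside the 30 mm and 15° limits.

**Bystanders:** the jar, screwdriver, railcar and tin were rechecked and have not moved beyond measurement noise (a few mm). I did not remeasure the mug, spool or brush, but the arm did not go near them.

**Check that failed:** the top camera's outline fit of the shell was unusable, most likely because the arm hid the shell, so I ignored it.

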